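Sweep the vials into the reader bay

ROBOT

A 6-joint arm with a two-finger parallel gripper is mounted at the origin on the work surface. World frame = base frame: x ahead of the robot, y to its left, z up, the work surface at z = 0. Lengths are in m, angles in rad, forces in N, time in s.
With the tool pointing down it reaches from about 0.325 to 0.85 m from the base axis. Payload 4.4 kg.
Tool frame: the origin (TCP) lies at the very end of the fingers, on their centre line; the grasp point (between the pads) lies manip.grip_depth behind it (manip.grip_depth is the distance from the TCP to the grasp point, in m); z points along the fingers, y is the line along which they close (so a half turn about z gives the same grasp; the last joint's range is limited). The gripper opens to 94 mm and grips with 3 to 60 N. Pads are 16 mm wide; open, the fingers measure 119 mm over their backs; the gripper's body (75 mm by 177 mm) begins 78 mm behind the grasp point.
Start: joints at [-1.28, 0.207, 1.542, -0, 1.393, -0.15], TCP at [0.245, -0.52, 0.205] pointing down, gripper open.
Joint ranges: [-2.73, 2.73], [-0.86, 2.22], [0.23, 2.46], [-1.11, 4.25], [0.08, 2.63], [-2.82, 2.82]. Speed limits (rad/s): [2.79, 2.79, 3.14, 3.14, 3.14, 3.14].

INTERFACE

Orientations are given as a unit quaternion [x, y, z, w].
In Python, from rig import manip gives the robot as it stands.
- The arm moves only by the shell command python3 -m pendant 'ROWS' [FORCE]. ROWS is a JSON object of lists of equal length, an entry for each row: "linear": the shift along the world's x, y, z in mm, a list of three; "dr": the turn, a rotation vector about the world's x, y, z in rad, a list of three; "jaw": the gripper command: -1 is fully open, 1 is shut, values between are in proportion. In form: {"linear": [[tx, ty, tz], ...], "dr": [[wx, wy, wz], ...], "jaw": [jaw, ...]}. A call has 1 to 5 rows; each row shifts and turns the commanded pose from where the row before left it; what a row does not reach is not made up. A row lasts 1/8 s, in which the tool goes at most 62.5 mm and 10.7 degrees, less where a joint would pass 70% of its speed; a pose out of reach is approached as far as the arm can. A call is refused whole if a number of a shift passes 62.5 or a number of a turn 0.188, either way. A call with a gripper value outside its range is refused whole. The fingers move at their own pace and stop on an object; FORCE is the grip in N (left out, the last holds). Time passes only in rows, so rows that do not move let the fingers close. It gives the time, the measured TCP pose, the force, the opening and the grip force at its end, in the units of the state.
- manip.state(): the state, without advancing time (a new reading comes with each control period).
- manip.grab_frame(name): name is "side" or "top" or "wrist"; returns a dict with "color" (384x512x3 uint8, red, green, blue), "camera_matrix" (3x3 intrinsics, pixels), "k1" (the pictures are not rectified: a ray, as slopes to the right and down, at radius r is drawn at 1 + k1 r^2 times it, then the intrinsics apply), "cam_to_world" (4x4, takes a point from camera to world coordinates); the wrist camera has in their place "hand_eye" (4x4, takes a point from camera to tool coordinates, whose origin is the TCP and whose axes are the flange's). Camera axes: x right, y down, z forward; pixel columns grow to the right and rows downward; lengths in m; the calibration is good to about 2 mm. A picture is of the moment at which its call begins: read the wrist's pose just before it. There is no depth.
- manip.hand_in(): hands the job in; it is judged then, once.
The state is a dict: "clock": time; "joint_positions": joint angles; "qvel": joint speeds; "effort": joint torques, N m; "position": TCP position; "eef_rot": TCP orientation; "wrist_force": force on the tool from outside, world axes, zero at the start; "ft_torque": the same for the moment, N m; "opening": finger opening in m; "grip_force": force on a finger pad.
Only numpy, scipy, OpenCV 4.12 (cv2) and the standard library are available. Lean on these libraries where they do the work, as an engineer would, in place of code of your own. Each camera call takes 0.05 s, during which the arm holds its last target. There are 200 camera calls.

TASK

Hold the aluminium pusher by its handle and use its straight face to push the four small amber vials together, in one sweep, into the reader's bay until all four stand upright against the back wall. Then draw the pusher back out of the bay and leave it standing on the worktop as you found it. Do not touch the vials with the gripper, and leave the other things where they are.

Things in the scene. Friction and masses are not known exactly. Their poses are not given: they have to be found in the camera images.
- bay: Vial reader's bay, fixed: a U of dark steel walls 28 mm high, 8 mm thick, no floor. Origin: on the worktop, middle of the back wall's inner face; y points from the open mouth to the back wall (pushing direction), z up. Side walls' inner faces at x = -85 and +85 mm, from y = -75 (mouth) to y = 0 (back wall). Behind it a white housing, 26 mm high, with a ridge 55 mm high at y = 60 to 92 mm.
- pusher_handle (a point): Pusher standing loose, 0.3 kg: aluminium bar 140 mm long (x), 16 thick (y), 30 high, with a grey upright handle on its middle, 40 (x) by 16 mm (y), flush with the bar's faces, its top 105 mm above the underside. Site on the handle's centre line, 70 mm above the underside; z up. Pushing face at y = +8 mm; behind, a 5 mm thick foot plate along the whole bar reaches to y = -50 mm.
- vial0_mid (a point): One of four equal small vials of amber glass with white caps, standing loose on the worktop in front of the bay's mouth: 24 mm diameter, 40 mm high, about 30 g. The point is at its centre, 20 mm up, z along its axis.
- vial1_mid (a point): One of four equal small vials of amber glass with white caps, standing loose on the worktop in front of the bay's mouth: 24 mm diameter, 40 mm high, about 30 g. The point is at its centre, 20 mm up, z along its axis.
- vial2_mid (a point): One of four equal small vials of amber glass with white caps, standing loose on the worktop in front of the bay's mouth: 24 mm diameter, 40 mm high, about 30 g. The point is at its centre, 20 mm up, z along its axis.
- vial3_mid (a point): One of four equal small vials of amber glass with white caps, standing loose on the worktop in front of the bay's mouth: 24 mm diameter, 40 mm high, about 30 g. The point is at its centre, 20 mm up, z along its axis.
- jar: White jar, 52 mm diameter, 60 mm high, standing on the worktop beside the vials. Not to be disturbed. Origin at the centre of its underside.
- bottle: White bottle, 60 mm diameter, 100 mm high, standing on the worktop on the other side of the vials. Not to be disturbed. Origin at the centre of its underside.
- rack: Blue rack block, 80 mm (x) by 120 mm (y), 35 mm high, beyond the pusher. Not to be disturbed. Origin at the centre of its underside.
- dish: Flat white dish, 90 mm diameter, 14 mm high. Not to be disturbed. Origin at the centre of its underside.
- tipbox: Grey tip box with yellow lid, 85 mm (x) by 120 mm (y), 61 mm high. Not to be disturbed. Origin at the centre of its underside.
There are look-alikes about, which are no part of the job. What is shaped like the part that bears pusher_handle but pink is not meant.

How it is judged:
By the outcome, as a careful person would: the job done as asked, in the order asked, and still so for the second after the job is handed in, with the robot touching nothing.
It also fails if it takes over 54 s, if anything falls off the work surface, if the arm or the gripper's body presses on something with over 40 N, if the wrist force passes 120 N, or if a joint passes its speed limit or range.

## Working session

There is one attempt and no reset: what is moved stays moved. The work goes in short steps, Python scripts to look and compute and a shell command to move; the robot and the scene stay as the last step left them, time stands still between calls to the robot, and variables do not carry over. Pictures are saved under pics/ and viewed, at most 10 in all, crops included, and the job is handed in when it is done.

```bash
mkdir -p pics; ls; python3 - <<'E'
from rig import manip
import cv2,pickle,numpy as np
print(manip.state(), manip.grip_depth)
d={}
for n in("top","side"):
    f=manip.grab_frame(n); d[n]=f; cv2.imwrite(f"pics/{n}0.png",f["color"][:,:,::-1])
    print(n,f["camera_matrix"],f["k1"],f["cam_to_world"])
pickle.dump(d,open("f0.pkl","wb"))
E
```

```text
pics
{'clock': 0.0, 'joint_positions': array([-1.28048876e+00,  2.07422557e-01,  1.54291829e+00, -1.14332036e-05,
        1.39348562e+00, -1.50518724e-01]), 'qvel': array([-0.00080208, -0.0005721 , -0.00147712, -0.00028186, -0.00013818,
       -0.00037132]), 'effort': array([ 2.91006445e-04, -3.70869899e+01, -2.81420124e+01,  6.99195033e-02,
        3.61373217e-02, -1.64386011e-04]), 'position': array([ 0.24509255, -0.51927445,  0.20430627]), 'eef_rot': array([ 9.75806375e-01,  2.18633644e-01, -8.36142569e-05, -1.11378886e-03]), 'wrist_force': array([ 0.14301119, -0.99035971, -0.35599531]), 'ft_torque': array([ 0.01689046, -0.01523966,  0.0092042 ]), 'grip_force': 0.0, 'opening': 0.09411251603293615} 0.0188
top [[435.39002324   0.         264.34857187]
 [  0.         435.39002324 197.56670877]
 [  0.           0.           1.        ]] -0.1354243640151888 [[-3.61481539e-03 -9.92761453e-01  1.20048452e-01  3.57445664e-01]
 [-9.99711456e-01  7.36785827e-04 -2.40096374e-02 -8.86914440e-02]
 [ 2.37473925e-02 -1.20100603e-01 -9.92477660e-01  1.51168791e+00]
 [ 0.00000000e+00  0.00000000e+00  0.00000000e+00  1.00000000e+00]]
side [[384.37258606   0.         254.07434112]
 [  0.         384.37258606 192.49035153]
 [  0.           0.           1.        ]] -0.02787421005830728 [[-0.66966841 -0.43634375  0.6009562  -0.09581967]
 [-0.74251958  0.40913136 -0.53035479  0.4563063 ]
 [-0.01445303 -0.80138359 -0.59797612  0.69432573]
 [ 0.          0.          0.          1.        ]]
```

View pics/top0.png

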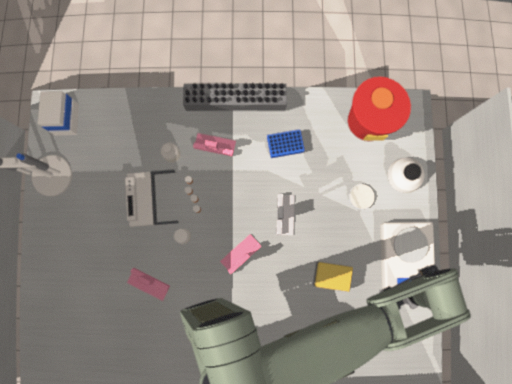

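View pics/side0.png

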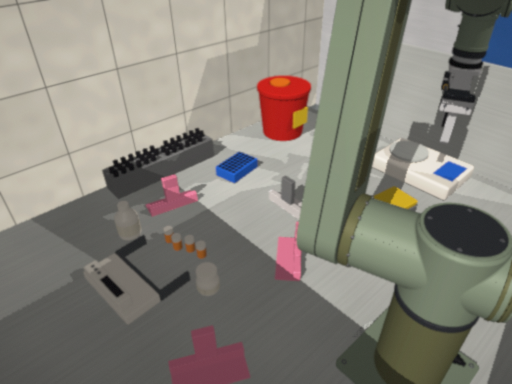

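The top view shows the bay at about (165,197) opening right, four vials at (188,180) to (197,209), and the grey pusher at (286,213). The pink pieces are decoys. The side view agrees. I'll measure next, starting with an enlarged crop.

```bash
cat > h.py <<'E'
import numpy as np,cv2
from scipy.spatial.transform import Rotation as R
def ray(f,uv,z,T=None):
    """pixels -> world points on plane z"""
    T=f["cam_to_world"] if T is None else T
    uv=np.array(uv,float).reshape(-1,1,2)
    n=cv2.undistortPoints(uv,f["camera_matrix"],np.array([f["k1"],0,0,0.]))[:,0]
    d=np.c_[n,np.ones(len(n))]@T[:3,:3].T; o=T[:3,3]
    return o+d*((z-o[2])/d[:,2])[:,None]
def tcp(s):
    T=np.eye(4);T[:3,:3]=R.from_quat(s["eef_rot"]).as_matrix();T[:3,3]=s["position"];return T
E
python3 - <<'E'
import pickle,cv2
from h import *
d=pickle.load(open("f0.pkl","rb"));f=d["top"];im=f["color"]
c=im[150:250,115:315];cv2.imwrite("pics/crop0.png",cv2.resize(c,None,fx=4,fy=4,interpolation=cv2.INTER_CUBIC)[:,:,::-1])
E
```

```text
(no output)
```

View pics/crop0.png

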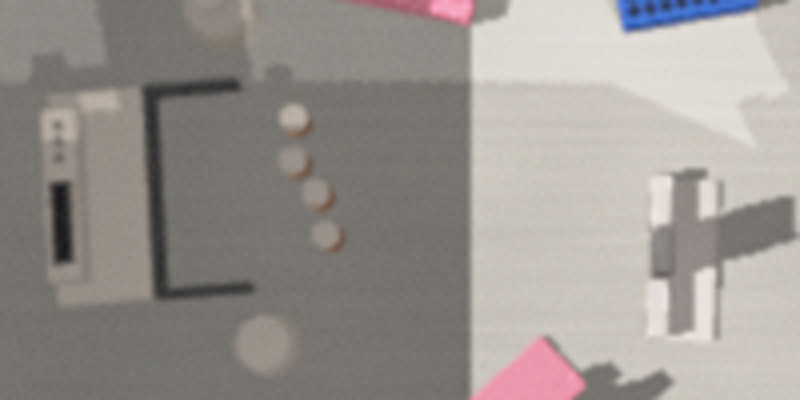

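Crop: wall inner corners are near (160,96) and (167,289), with mouth ends at (238,86) and (252,288). Vial caps are at (295,119), (294,162), (318,193) and (327,236). The pusher bar's left face is at x≈650, with ends at y≈174 and 336 and the handle top at (663,250).

```bash
python3 - <<'E'
import pickle
from h import *
f=pickle.load(open("f0.pkl","rb"))["top"]
P=lambda l,z: np.round(ray(f,[(115+x/4,150+y/4) for x,y in l],z)[:,:2]*1000,0).tolist()
print("bay in corners",P([(160,96),(167,289),(238,90),(252,284)],.028))
print("vials",P([(295,119),(294,162),(318,193),(327,236)],.04))
print("bar face",P([(651,175),(648,336)],.03))
print("foot back",P([(720,180),(716,338)],.005))
print("handle top",P([(663,250)],.105))
print("jar/bottle",P([(262,345)],.06),P([(215,10)],.1), "rack", P([(622,28),(755,8)],.035))
E
```

```text
bay in corners [[619.0, 254.0], [452.0, 244.0], [625.0, 186.0], [457.0, 171.0]]
vials [[597.0, 134.0], [560.0, 135.0], [533.0, 114.0], [497.0, 105.0]]
bar face [[550.0, -171.0], [412.0, -167.0]]
foot back [[549.0, -232.0], [411.0, -227.0]]
handle top [[479.0, -176.0]]
jar/bottle [[404.0, 156.0]] [[679.0, 194.0]] rack [[678.0, -146.0], [696.0, -262.0]]
```

```bash
python3 -m pendant '{"linear":[[23,34,0],[24,34,0],[23,34,0],[24,34,0],[23,34,0]],"dr":[[0,0,0.11],[0,0,0.11],[0,0,0.11],[0,0,0.11],[0,0,0.11]],"jaw":[-1,-1,-1,-1,-1]}' 40
python3 -m pendant '{"linear":[[23,34,0],[24,34,0],[23,34,0],[24,34,0],[23,34,0]],"dr":[[0,0,0.11],[0,0,0.11],[0,0,0.11],[0,0,0.11],[0,0,0.11]],"jaw":[-1,-1,-1,-1,-1]}'
python3 -m pendant '{"linear":[[0,0,0],[0,0,0]],"dr":[[0,0,0],[0,0,0]],"jaw":[-1,-1]}'
python3 - <<'E'
from rig import manip
import cv2,pickle
s=manip.state();f=manip.grab_frame("wrist");pickle.dump((s,f),open("w1.pkl","wb"))
cv2.imwrite("pics/w1.png",f["color"][:,:,::-1]);print(s["position"],s["eef_rot"],f["hand_eye"])
E
```

```text
clock: 0.72
position: [0.3627, -0.3486, 0.205]
eef_rot: [0.879, 0.477, -0.0, -0.0]
wrist_force: [0.7, -0.3, 0.3]
opening: 0.0941
grip_force: 0.0
clock: 1.35
position: [0.4796, -0.1787, 0.205]
eef_rot: [0.716, 0.698, -0.0, -0.0]
wrist_force: [-0.0, -0.1, 0.6]
opening: 0.0938
grip_force: 0.0
clock: 1.6
position: [0.4788, -0.1803, 0.2051]
eef_rot: [0.718, 0.696, -0.0, -0.0]
wrist_force: [-0.2, -0.7, -0.1]
opening: 0.094
grip_force: 0.0
[ 0.47880786 -0.18028614  0.20506223] [ 7.17804261e-01  6.96244740e-01 -4.63451225e-04 -3.01648505e-04] [[ 9.15562659e-04 -9.65591904e-01 -2.60060447e-01  7.61806946e-02]
 [ 9.99999033e-01  6.11776316e-04  1.24907697e-03  1.65711723e-03]
 [-1.04699979e-03 -2.60061339e-01  9.65591530e-01 -1.79498663e-01]
 [ 0.00000000e+00  0.00000000e+00  0.00000000e+00  1.00000000e+00]]
```

View pics/w1.png

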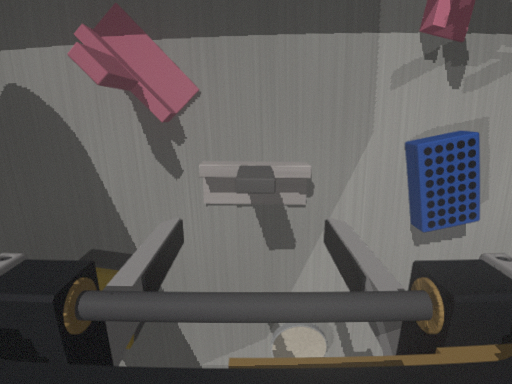

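The wrist view shows the pusher's bar top from (200,162) to (311,164) and its handle at (235–275, 166–192). The fingers straddle it correctly.

```bash
python3 - <<'E'
import pickle
from h import *
s,f=pickle.load(open("w1.pkl","rb"));T=tcp(s)@f["hand_eye"]
P=lambda l,z: np.round(ray(f,l,z,T)[:,:2]*1000,1).tolist()
print("bar front top",P([(200,161.5),(311,164)],.03), "bar back top",P([(200,175),(311,177)],.03))
print("foot back",P([(205,205),(306,206)],.005))
c=f["color"][150:215,190:320];cv2.imwrite("pics/c1.png",cv2.resize(c,None,fx=6,fy=6,interpolation=cv2.INTER_CUBIC)[:,:,::-1])
E
```

```text
bar front top [[415.4, -159.8], [552.6, -167.0]] bar back top [[414.1, -176.9], [553.0, -183.5]]
foot back [[412.9, -224.3], [551.9, -229.8]]
```

View pics/c1.png

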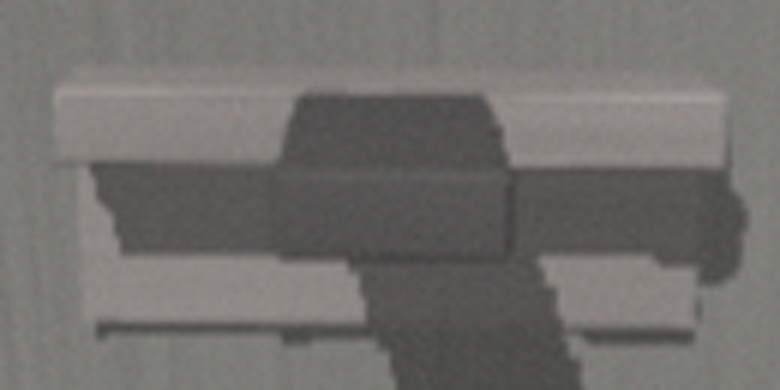

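The enlarged crop shows the bar's top face from (55,86)/(727,94) to (57,161)/(727,167), and the handle top centred at (393,214).

```bash
python3 - <<'E'
import pickle
from h import *
s,f=pickle.load(open("w1.pkl","rb"));T=tcp(s)@f["hand_eye"]
P=lambda l,z: np.round(ray(f,[(190+x/6,150+y/6) for x,y in l],z,T)[:,:2]*1000,1)
b=P([(55,86),(727,94),(57,161),(727,167)],.03);print(b,b.mean(0))
h=P([(275,170),(512,172),(512,258),(275,255)],.105);print(h,h.mean(0))
print(np.degrees(np.arctan2(*(b[1]-b[0])[::-1])),np.degrees(np.arctan2(*(b[3]-b[2])[::-1])))
Y=T0=tcp(s)[:3,1];print("tool y",np.degrees(np.arctan2(Y[1],Y[0])))
E
```

```text
[[ 414.1 -163.3]
 [ 552.9 -169.1]
 [ 413.3 -179.2]
 [ 553.2 -184.6]] [ 483.375 -174.05 ]
[[ 463.9 -165.9]
 [ 502.9 -167.4]
 [ 502.7 -182.1]
 [ 463.2 -180.4]] [ 483.175 -173.95 ]
-2.392811969164793 -2.2104624116770393
tool y -1.7470104707679255
```

```bash
python3 -m pendant '{"linear":[[4,6,-29],[0,0,-40],[0,0,-40],[0,0,-40],[0,0,0]],"dr":[[0,0,-0.008],[0,0,0],[0,0,0],[0,0,0],[0,0,0]],"jaw":[-1,-1,-1,-1,-1]}'
python3 -m pendant '{"linear":[[0,0,0],[0,0,0],[0,0,0],[0,0,0],[0,0,0]],"dr":[[0,0,0],[0,0,0],[0,0,0],[0,0,0],[0,0,0]],"jaw":[1,1,1,1,1]}' 50
python3 -m pendant '{"linear":[[0,0,0],[0,0,0],[0,0,0],[0,0,0]],"dr":[[0,0,0],[0,0,0],[0,0,0],[0,0,0]],"jaw":[1,1,1,1]}' 50
```

```text
clock: 2.28
position: [0.4795, -0.1735, 0.0532]
eef_rot: [0.721, 0.693, -0.001, -0.004]
wrist_force: [-0.3, -0.1, 0.4]
opening: 0.094
grip_force: 0.0
clock: 2.9
position: [0.4835, -0.174, 0.0568]
eef_rot: [0.72, 0.694, 0.0, 0.0]
wrist_force: [0.3, -0.8, -0.1]
opening: 0.0472
grip_force: 0.0
clock: 3.4
position: [0.4829, -0.1739, 0.0564]
eef_rot: [0.72, 0.694, -0.0, -0.0]
wrist_force: [-3.0, 1.6, 3.7]
opening: 0.04
grip_force: 50.0
```

```bash
python3 -m pendant '{"linear":[[0,0,3],[17,5,0],[20,20,0],[20,30,0],[10,30,0]],"dr":[[0,0,0],[0,0,0.02],[0,0,0.03],[0,0,0.03],[0,0,0.02]],"jaw":[1,1,1,1,1]}'
python3 -m pendant '{"linear":[[0,35,0],[0,35,0],[0,30,0],[0,25,0],[0,4,0]],"dr":[[0,0,0.008],[0,0,0],[0,0,0],[0,0,0],[0,0,0]],"jaw":[1,1,1,1,1]}'
python3 -m pendant '{"linear":[[0,0,0]],"dr":[[0,0,0]],"jaw":[1]}'
python3 - <<'E'
from rig import manip
import cv2,pickle
s=manip.state();f=manip.grab_frame("wrist");pickle.dump((s,f),open("w2.pkl","wb"))
cv2.imwrite("pics/w2.png",cv2.resize(f["color"][:288],(800,450),interpolation=cv2.INTER_CUBIC)[:,:,::-1]);print(s["position"],s["eef_rot"])
E
```

```text
clock: 4.03
position: [0.5527, -0.0878, 0.0593]
eef_rot: [0.684, 0.729, 0.001, 0.001]
wrist_force: [0.0, -0.0, -3.0]
opening: 0.0398
grip_force: 50.0
clock: 4.65
position: [0.5509, 0.0421, 0.059]
eef_rot: [0.681, 0.733, 0.0, -0.0]
wrist_force: [0.4, -0.7, -2.3]
opening: 0.0396
grip_force: 50.0
clock: 4.78
position: [0.5508, 0.0401, 0.0592]
eef_rot: [0.682, 0.732, -0.0, 0.0]
wrist_force: [-0.0, -0.4, -3.0]
opening: 0.0396
grip_force: 50.0
[0.55080019 0.04010265 0.05918468] [ 6.81515246e-01  7.31803889e-01 -5.22353456e-05  1.85397210e-04]
```

View pics/w2.png

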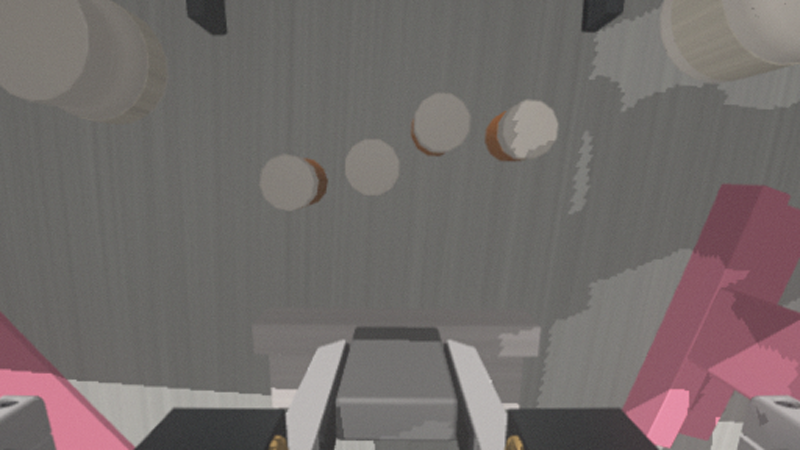

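The view shows caps at (289,182), (372,167), (441,123) and (528,129), wall mouth ends near (222,30) and (585,28), and the pusher held level with its bar from (253,323) to (540,327).

```bash
python3 - <<'E'
import pickle
from h import *
s,f=pickle.load(open("w2.pkl","rb"));T=tcp(s)@f["hand_eye"]
P=lambda l,z: np.round(ray(f,np.array(l)/1.5625,z,T)[:,:2]*1000,1)
v=P([(289,182),(372,167),(441,123),(528,129)],.04);w=P([(222,30),(585,28)],.014);b=P([(253,323),(540,327)],.032)
X=tcp(s)[:3,:3][:2,1];Y=np.array([-X[1],X[0]]);c=s["position"][:2]*1000
print(v,w,b); 
for n,q in(("vial",v),("wall",w),("bar",b)):print(n,"in pusher frame",np.round(np.c_[(q-c)@X,(q-c)@Y],1).tolist())
print("yaw",np.degrees(np.arctan2(X[1],X[0])))
E
```

```text
[[501.9 110.9]
 [537.  119.5]
 [564.4 139.2]
 [600.9 139.8]] [[463.9 175.9]
 [628.3 188.9]] [[483.5  43.4]
 [622.   51.3]]
vial in pusher frame [[-43.7, 74.1], [-8.1, 80.2], [20.6, 97.9], [57.1, 95.9]]
wall in pusher frame [[-77.0, 141.6], [87.9, 142.9]]
bar in pusher frame [[-66.9, 8.1], [71.8, 6.1]]
yaw 4.075672736463366
```

```bash
python3 -m pendant '{"linear":[[4,12,-1],[-1,14,-1],[-1,14,0],[-0.8,10,0],[-0.8,10,0]],"dr":[[0,0,0],[0,0,0],[0,0,0],[0,0,0],[0,0,0]],"jaw":[1,1,1,1,1]}'
python3 -m pendant '{"linear":[[-0.7,10,0],[-0.7,10,0],[-0.7,10,0],[-0.7,10,0],[-0.7,10,0]],"dr":[[0,0,0],[0,0,0],[0,0,0],[0,0,0],[0,0,0]],"jaw":[1,1,1,1,1]}'
python3 - <<'E'
from rig import manip
import cv2,pickle
s=manip.state();f=manip.grab_frame("wrist");pickle.dump((s,f),open("w3.pkl","wb"))
cv2.imwrite("pics/w3.png",cv2.resize(f["color"][:288],(800,450),interpolation=cv2.INTER_CUBIC)[:,:,::-1]);print(s["position"],s["eef_rot"])
E
```

```text
clock: 5.45
position: [0.5506, 0.1008, 0.0575]
eef_rot: [0.682, 0.732, -0.0, 0.0]
wrist_force: [-0.4, -0.7, -1.9]
opening: 0.0393
grip_force: 50.0
clock: 6.08
position: [0.5472, 0.1505, 0.0575]
eef_rot: [0.682, 0.731, -0.0, 0.0]
wrist_force: [1.0, -0.9, -2.7]
opening: 0.0399
grip_force: 50.0
[0.54721064 0.15053264 0.05745206] [ 6.81946869e-01  7.31401712e-01 -4.22116033e-05  4.80092083e-05]
```

View pics/w3.png

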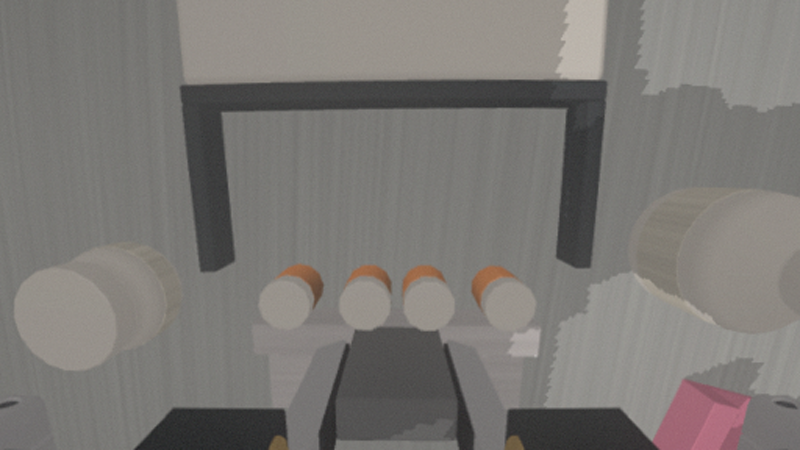

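All four vials stand in a row against the bar face, with caps at y≈303. The bay's back wall floor edge runs (222,111)–(567,108), and the bar is centred between the walls. I'll check the yaw and the remaining travel.

```bash
python3 - <<'E'
import pickle
from h import *
s,f=pickle.load(open("w3.pkl","rb"));T=tcp(s)@f["hand_eye"]
X=tcp(s)[:3,:3][:2,1];Y=np.array([-X[1],X[0]]);c=s["position"][:2]*1000
def P(n,l,z):
    q=ray(f,np.array(l)/1.5625,z,T)[:,:2]*1000;q=np.c_[(q-c)@X,(q-c)@Y]
    print(n,np.round(q,1).tolist(),round(float(np.degrees(np.arctan2(*(q[1]-q[0])[::-1]))),2))
P("wall floor",[(222,111),(567,108)],0);P("outer top",[(182,88),(606,84)],.028)
P("bar front top",[(253,324),(540,327)],.031);P("caps",[(287,302),(508,303)],.04)
P("mouth",[(234,263),(557,260)],.014);P("side L",[(234,263),(222,111)],.0);P("side R",[(557,260),(567,108)],.0)
E
```

```text
wall floor [[-84.1, 108.3], [86.6, 109.9]] 0.53
outer top [[-90.9, 114.3], [93.0, 116.1]] 0.56
bar front top [[-66.7, 7.8], [71.5, 6.4]] -0.6
caps [[-47.3, 21.3], [52.8, 20.9]] -0.23
mouth [[-79.4, 34.4], [82.9, 36.1]] 0.58
side L [[-84.5, 31.8], [-84.1, 108.3]] 89.75
side R [[88.1, 33.6], [86.6, 109.9]] 91.06
```

```bash
python3 -m pendant '{"linear":[[-0.8,9,0],[-0.8,10,0],[-0.8,10,0],[-0.8,10,0],[-0.8,10,0]],"dr":[[0,0,0.007],[0,0,0.006],[0,0,0.006],[0,0,0],[0,0,0]],"jaw":[1,1,1,1,1]}'
python3 -m pendant '{"linear":[[-0.8,9,0],[-0.5,7,0],[-0.4,5,0],[-0.3,3,0],[0,1,0]],"dr":[[0,0,0],[0,0,0],[0,0,0],[0,0,0],[0,0,0]],"jaw":[1,1,1,1,1]}'
python3 -m pendant '{"linear":[[-0.1,1,0]],"dr":[[0,0,0]],"jaw":[1]}'
python3 -m pendant '{"linear":[[-0.1,1,0],[0,0,0]],"dr":[[0,0,0],[0,0,0]],"jaw":[1,1]}'
python3 - <<'E'
from rig import manip
import cv2,pickle
s=manip.state();f=manip.grab_frame("wrist");pickle.dump((s,f),open("w4.pkl","wb"))
cv2.imwrite("pics/w4.png",cv2.resize(f["color"][100:250,100:420],(800,375),interpolation=cv2.INTER_CUBIC)[:,:,::-1]);print(s["position"],s["wrist_force"])
E
```

```text
clock: 6.75
position: [0.5431, 0.1997, 0.0574]
eef_rot: [0.675, 0.738, -0.0, -0.0]
wrist_force: [0.5, 0.3, -3.0]
opening: 0.0398
grip_force: 50.0
clock: 7.38
position: [0.5412, 0.224, 0.0574]
eef_rot: [0.675, 0.738, -0.0, 0.0]
wrist_force: [0.2, -0.9, -2.3]
opening: 0.04
grip_force: 50.0
clock: 7.5
position: [0.5411, 0.2248, 0.0574]
eef_rot: [0.675, 0.738, -0.0, 0.0]
wrist_force: [0.5, -0.8, -2.4]
opening: 0.0395
grip_force: 50.0
clock: 7.75
position: [0.541, 0.226, 0.0574]
eef_rot: [0.675, 0.738, 0.0, -0.0]
wrist_force: [0.7, 0.7, -2.9]
opening: 0.0396
grip_force: 50.0
[0.54103949 0.22597596 0.05744299] [ 0.72350654  0.72839528 -2.91949054]
```

View pics/w4.png

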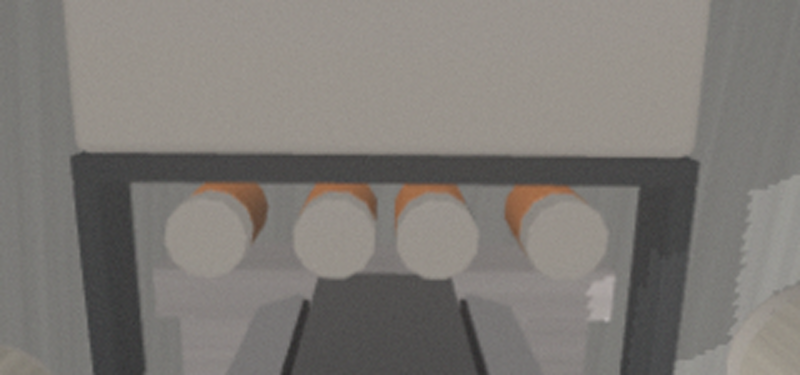

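The vials are upright at the back wall but not quite pressed, because there is no force yet. I'll creep in 1 mm rows.

```bash
for i in 1; do :; done
python3 -m pendant '{"linear":[[-0.1,1,0],[0,0,0]],"dr":[[0,0,0],[0,0,0]],"jaw":[1,1]}' | grep -E "pos|force"
python3 -m pendant '{"linear":[[-0.1,1,0],[0,0,0]],"dr":[[0,0,0],[0,0,0]],"jaw":[1,1]}' | grep -E "pos|force"
```

```text
position: [0.5409, 0.227, 0.0574]
wrist_force: [0.1, -0.4, -3.1]
grip_force: 50.0
position: [0.5408, 0.2276, 0.0574]
wrist_force: [-1.0, -1.2, -2.8]
grip_force: 50.0
```

```bash

python3 -m pendant '{"linear":[[-0.1,1,0],[0,0,0]],"dr":[[0,0,0],[0,0,0]],"jaw":[1,1]}' | grep -E "pos|wrist"
python3 -c "
from rig import manip; s=manip.state(); print(s['ft_torque'])"
```

```text
position: [0.5408, 0.2278, 0.0575]
wrist_force: [0.6, -5.9, -2.3]
[-1.17552806 -0.1051981  -0.08737392]
```

```bash

python3 -m pendant '{"linear":[[0,0.7,0],[0,0,0]],"dr":[[0,0,0],[0,0,0]],"jaw":[1,1]}' | grep -E "pos|wrist"
python3 - <<'E'
from rig import manip
import cv2,pickle
s=manip.state();print(s['ft_torque']);f=manip.grab_frame("wrist");pickle.dump((s,f),open("w5.pkl","wb"))
from h import *
T=tcp(s)@f["hand_eye"]
X=tcp(s)[:3,:3][:2,1];Y=np.array([-X[1],X[0]]);c=s["position"][:2]*1000
g=cv2.GaussianBlur(f["color"][:,:,::-1],(3,3),0)
cv2.imwrite("pics/w5.png",cv2.resize(g[150:230,140:370],(800,278),interpolation=cv2.INTER_CUBIC))
E
```

```text
position: [0.5409, 0.2279, 0.0575]
wrist_force: [-0.0, -7.3, -1.2]
[-1.43187591 -0.16341023 -0.09324519]
```

View pics/w5.png

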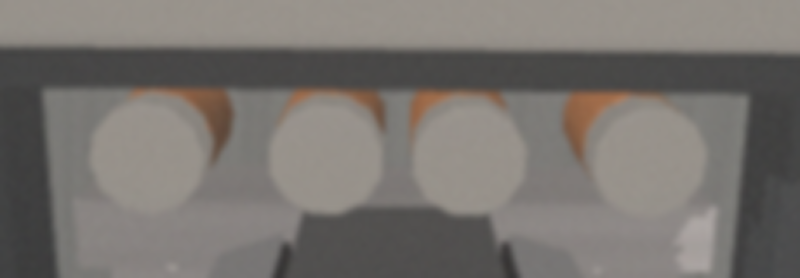

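```bash

python3 -m pendant '{"linear":[[0,0.5,0],[0,0,0],[0,0,0]],"dr":[[0,0,-0.015],[0,0,0],[0,0,0]],"jaw":[1,1,1]}' | grep -E "pos|wrist|rot"
python3 -c "
from rig import manip; s=manip.state(); print(s['ft_torque'],s['eef_rot'])"
python3 -m pendant '{"linear":[[0,0,0],[0,0,0],[0,0,0]],"dr":[[0,0,0.025],[0,0,0],[0,0,0]],"jaw":[1,1,1]}' | grep -E "pos|wrist|rot"
python3 -c "
from rig import manip; s=manip.state(); print(s['ft_torque'],s['eef_rot'])"
```

```text
position: [0.5409, 0.2277, 0.0575]
eef_rot: [0.68, 0.733, -0.002, 0.002]
wrist_force: [0.7, -7.6, -1.4]
[-1.82356094 -0.13545166  0.41588673] [ 0.67973007  0.73345844 -0.00177762  0.00161119]
position: [0.5411, 0.2278, 0.0575]
eef_rot: [0.672, 0.741, -0.001, 0.001]
wrist_force: [1.0, -9.1, -2.0]
[-1.82288914 -0.30182865 -0.39852433] [ 0.67157236  0.74093624 -0.00144865  0.00139835]
```

```bash

python3 -m pendant '{"linear":[[0.1,-2,0],[0.2,-3,0],[0.4,-5,0],[0.6,-8,0],[0.8,-10,0]],"dr":[[0,0,0],[0,0,-0.010],[0,0,0],[0,0,0],[0,0,0]],"jaw":[1,1,1,1,1]}' | grep -E "pos|wrist|rot"
python3 -m pendant '{"linear":[[1.5,-20,0],[1.8,-25,0],[2,-25,0],[2,-25,0],[2,-25,0]],"dr":[[0,0,0],[0,0,0],[0,0,0],[0,0,0],[0,0,0]],"jaw":[1,1,1,1,1]}' | grep -E "pos|wrist|rot"
python3 -m pendant '{"linear":[[0,-35,1],[0,-35,0],[0,-30,0],[-8,-30,0],[-15,-30,0]],"dr":[[0,0,-0.01],[0,0,-0.02],[0,0,-0.02],[0,0,-0.02],[0,0,-0.02]],"jaw":[1,1,1,1,1]}' | grep -E "pos|wrist|rot"
```

```text
position: [0.5428, 0.2018, 0.0574]
eef_rot: [0.675, 0.738, 0.0, -0.0]
wrist_force: [-0.1, 0.0, -4.0]
position: [0.5521, 0.0801, 0.0575]
eef_rot: [0.675, 0.738, -0.0, 0.0]
wrist_force: [0.9, -0.1, -3.0]
position: [0.529, -0.0802, 0.0587]
eef_rot: [0.708, 0.706, 0.0, 0.001]
wrist_force: [0.1, 0.1, -2.8]
```

```bash

python3 -m pendant '{"linear":[[-18,-30,0],[-16,-30,0],[-10,-25,0],[-2,-8,0],[0,0,0]],"dr":[[0,0,-0.015],[0,0,-0.015],[0,0,-0.005],[0,0,0],[0,0,0]],"jaw":[1,1,1,1,1]}' | grep -E "pos|wrist|rot"
python3 -m pendant '{"linear":[[0,0,-1],[0,0,-0.6],[0,0,0]],"dr":[[0,0,0],[0,0,0],[0,0,0]],"jaw":[1,1,1]}' | grep -E "pos|wrist|rot"
python3 -m pendant '{"linear":[[0,0,-0.5],[0,0,0]],"dr":[[0,0,0],[0,0,0]],"jaw":[1,1]}' | grep -E "pos|wrist|rot"
```

```text
position: [0.4831, -0.1714, 0.0586]
eef_rot: [0.72, 0.694, 0.0, 0.0]
wrist_force: [-0.1, 1.2, -3.7]
position: [0.4832, -0.1701, 0.0567]
eef_rot: [0.719, 0.695, -0.0, -0.0]
wrist_force: [-0.7, -0.2, -1.9]
position: [0.4833, -0.1706, 0.0565]
eef_rot: [0.72, 0.694, 0.0, 0.0]
wrist_force: [-0.5, 1.0, -1.5]
```

```bash

python3 -m pendant '{"linear":[[0,-3.5,0],[0,0,-0.5],[0,0,0]],"dr":[[0,0,0],[0,0,0],[0,0,0]],"jaw":[1,1,1]}' | grep -E "pos|wrist|rot"
python3 -m pendant '{"linear":[[0,0,0],[0,0,0],[0,0,0],[0,0,0],[0,0,0]],"dr":[[0,0,0],[0,0,0],[0,0,0],[0,0,0],[0,0,0]],"jaw":[0.1,-0.2,-0.5,-0.8,-1]}' 10
python3 -m pendant '{"linear":[[0,0,0],[0,0,0],[0,0,0]],"dr":[[0,0,0],[0,0,0],[0,0,0]],"jaw":[-1,-1,-1]}'
```

```text
position: [0.4833, -0.1747, 0.0564]
eef_rot: [0.72, 0.694, -0.0, 0.0]
wrist_force: [-1.2, 0.0, 3.8]
clock: 13.72
position: [0.4831, -0.1743, 0.0558]
eef_rot: [0.72, 0.694, -0.0, 0.0]
wrist_force: [-0.3, -0.7, 0.1]
opening: 0.079
grip_force: 0.0
clock: 14.1
position: [0.4831, -0.1744, 0.0558]
eef_rot: [0.72, 0.694, -0.0, 0.0]
wrist_force: [0.2, 0.7, -0.2]
opening: 0.0942
grip_force: 0.0
```

Raise and back away, then look.

```bash

python3 -m pendant '{"linear":[[0,0,20],[0,0,35],[0,0,40],[0,0,50],[0,0,20]],"dr":[[0,0,0],[0,0,0],[0,0,0],[0,0,0],[0,0,0]],"jaw":[-1,-1,-1,-1,-1]}' | grep pos
python3 -m pendant '{"linear":[[-20,-40,0],[-20,-40,0],[-20,-40,0],[-20,-40,0],[0,0,0]],"dr":[[0,0,-0.05],[0,0,-0.1],[0,0,-0.1],[0,0,-0.1],[0,0,0]],"jaw":[-1,-1,-1,-1,-1]}' | grep pos
python3 - <<'E'
from rig import manip
import cv2,numpy as np
a=manip.grab_frame("top")["color"][120:250,115:315];b=manip.grab_frame("side")["color"][150:330,60:320]
a=cv2.resize(a,(400,260),interpolation=cv2.INTER_CUBIC);b=cv2.resize(b,(400,277),interpolation=cv2.INTER_CUBIC)
cv2.imwrite("pics/end.png",np.vstack([a,b])[:,:,::-1])
E
```

```text
position: [0.4847, -0.1752, 0.2246]
position: [0.4018, -0.3366, 0.2208]
```

View pics/end.png

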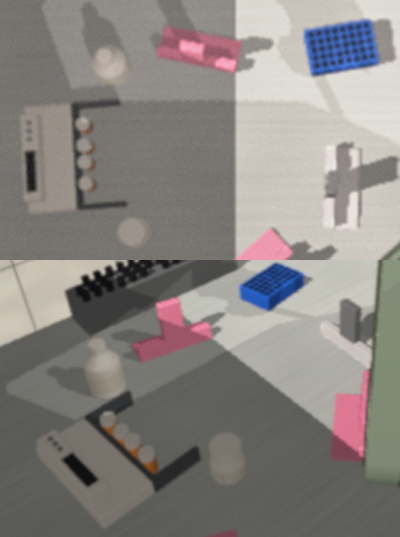

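The four vials stand upright in a row at the back wall (caps around (85,125)–(87,184)). The pusher stands upright in its original place at (342,186), and everything else is where it was.

```bash
python3 -c "
from rig import manip; print(manip.hand_in())"
```

```text
the job is handed in; nothing more can be done
None
```

The four vials stand upright against the bay's back wall, the pusher is back standing in its original spot with the gripper clear of it, and the job is handed in after about 15 s on the robot's clock.

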